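Tilt the bin and take out the claw knuckle

TASK

Tilt the hinged bin fully forward by its handle bar, then lift the cast claw knuckle out of the bin's back pocket and set it down, without dropping it, in the empty square tray. The bin may stay tilted; the brass cap in its front pocket is not wanted.

Things in the scene. Friction and masses are not known exactly. Their poses are not given: they have to be found in the camera images.
- bin (a joint): Tilt of the 200 mm wide sheet-steel bin about its level pivot at the foot of its front wall: 0 upright (at the start), grows as the bin tips forward towards the robot, stop at 0.95 rad. Friction: tipped past about 0.7 rad it stays where left; let go earlier it may fall back. About 10 N at the bar tips it.
- bin_handle (a point): Middle of the handle bar, round dark steel, 12 mm thick, 136 mm long with a strut at each end. It and its axes ride on the bin: y along the bar; with the bin upright x points square to the bar away from the robot, z up. The pivot axis is parallel, at +30 mm x and -130 mm z in these axes. The front wall's top edge is 45 mm below and 30 mm behind the bar.
- bin_frame: Fixed dark frame. Origin on the table 30 mm below the pivot's middle; x back, y along the pivot. Bin (upright, mm behind the pivot): front wall 0, 85 high; divider 60, 39 high; back wall 130, 60 high. Back pocket 192 wide. A fixed shelf at x 90 to 190, 250 wide, z 195 to 201 (stock on it to 231), bars the back pocket from above until the bin is fully tilted.
- knuckle_mid (a point): Centre of the claw knuckle: rust-brown cast iron, x 48, y 30, z 64 mm, 0.2 to 0.5 kg; foot block, round hub (axis y, 34 across, flat end faces 30 apart, centred here: grip these), two short claws on top. Stands in the back pocket, y roughly along the bar; tips with the bin and slides against the divider, then lies about 10 to 30 mm behind the pivot.
- tray_in (a point): Centre of the inner floor of the empty square tray: plain aluminium, 150 x 150 mm outside, walls 4 mm thick and 25 mm high, floor about 4 mm above the table; x and y along its sides, z up. Fixed to the table, left or right of the bin. The round dark pan on the other side is not it.
Not all that is in view belongs to the job. What is shaped like the part that bears knuckle_mid but purple is not meant.

How it is judged:
On the way, in this order (a step that is already met when the one before it is completed fails the run):
1. the bin is tilted forward (joint over 0.75 rad) (value of joint bin above 0.75 rad), for 0.2 s.
2. the knuckle is lifted clear of the bin, its centre over 0.17 m above the table (height (world z) of knuckle_mid above 0.17 m), for 0.1 s.
At the end, for the whole second after the job is handed in: The knuckle rests still in the square tray, lying or standing: its centre within 60 mm of the tray's centre along both sides and less than 45 mm above the tray floor (x of knuckle_mid in the frame of tray_in between -0.06 and 0.06 m and y of knuckle_mid in the frame of tray_in between -0.06 and 0.06 m and z of knuckle_mid in the frame of tray_in below 0.045 m and linear speed of knuckle below 0.02 m/s); the robot touches nothing.
It fails at once if the knuckle is dropped (moving freely, out of the fingers, faster than 0.9 m/s) (linear speed of knuckle above 0.9 m/s and contact force between the fingers and knuckle below 0.1 N).
It also fails if it takes over 54 s, if anything falls off the work surface, if the arm or the gripper's body presses on something with over 40 N, if the wrist force passes 120 N, or if a joint passes its speed limit or range.

ROBOT

A 6-joint arm with a two-finger parallel gripper is mounted at the origin on the work surface. World frame = base frame: x ahead of the robot, y to its left, z up, the work surface at z = 0. Lengths are in m, angles in rad, forces in N, time in s.
With the tool pointing down it reaches from about 0.4 to 0.825 m from the base axis. Payload 7 kg.
Tool frame: the origin (TCP) lies on the centre line of the jaws, within the pads' length; the fingertips stand 22 mm ahead of it and the grasp point (between the pads) lies 3 mm ahead of it; z points along the fingers, y is the line along which they close (so a half turn about z gives the same grasp; the last joint's range is limited). The gripper opens to 88 mm and grips with 3 to 60 N. Pads are 19 mm wide; open, the fingers measure 130 mm over their backs; the gripper's body (78 mm by 193 mm) begins 47 mm behind the grasp point.
Start: joints at [-1.032, 0.359, 0.012, 0, -1.224, -0.288], TCP at [0.167, -0.654, 0.249] pointing down, gripper open.
Joint ranges: [-3.07, 3.07], [-1.43, 2.12], [-1.02, 1.25], [-3.03, 1.67], [-3.05, -0], [-3.03, 3.03]. Speed limits (rad/s): [2.39, 2.39, 3.01, 3.14, 3.14, 3.14].

INTERFACE

Orientations are given as [roll, pitch, yaw] about the fixed x, y, z axes, in that order (R = Rz(yaw) Ry(pitch) Rx(roll)).
In Python, from station import monitor, viewer, order gives the robot as it stands. The module is installed in compiled form; this text tells all that it offers.
- The arm moves only by the tool servo_tool, never from a script. Its argument "targets" is a list of rows, each an object with "angular": the turn, a rotation vector about the tool's x, y, z in degrees, a list of three; "xyz": the shift along the tool's x, y, z in cm, a list of three; "claw": the finger opening in cm, from 0 to 8.76. A call has 1 to 20 rows; each row shifts and turns the commanded pose from where the row before left it, along the tool's axes as they then stand; what a row does not reach is not made up. A row lasts 1/10 s, in which the tool goes at most 50 mm and 8.59 degrees, less where a joint would pass 70% of its speed; a pose out of reach is approached as far as the arm can. A call is refused whole if a number of a shift passes 5 or a number of a turn 8.59, either way. A call with a gripper value outside its range is refused whole. The fingers move at their own pace and stop on an object; "force" is the grip in N (left out, the last holds). Time passes only in rows, so rows that do not move let the fingers close. It gives the time, the measured TCP pose, the force, the opening and the grip force at its end, in the units of the state.
- monitor.get_state(): the state, without advancing time (a new reading comes with each control period).
- viewer.grab_frame(name): name is "scene" or "side" or "wrist"; returns a dict with "color" (480x640x3 uint8, blue, green, red), "fovy" (degrees; the focal length in pixels is half the picture's height over the tangent of half this angle, whatever the lens; pixels are square), "cx", "cy" (the principal point, pixels), "R" (3x3) and "t" (3): a world point X has camera coordinates R X + t. Camera axes: x right, y down, z forward; pixel columns grow to the right and rows downward; lengths in m; the calibration is good to about 2 mm. A picture is of the moment at which its call begins. There is no depth.
- order.job_done(): hands the job in; it is judged then, once.
The state is a dict: "t": time; "q": joint angles; "qd": joint speeds; "joint_efforts": joint torques, N m; "eef_pos": TCP position; "ee_rot": TCP orientation; "force": force on the tool from outside, world axes, zero at the start; "moment": the same for the moment, N m; "width": finger opening in m; "gripper_force": force on a finger pad.
Only numpy, scipy, OpenCV 4.12 (cv2) and the standard library are available. Lean on these libraries where they do the work, as an engineer would, in place of code of your own. Each camera call takes 0.05 s, during which the arm holds its last target. There are 200 camera calls.

## Working session

There is one attempt and no reset: what is moved stays moved. The work goes in short steps, Python scripts to look and compute and a tool call to move; the robot and the scene stay as the last step left them, time stands still between calls to the robot, and variables do not carry over. Pictures are saved under pics/ and viewed, at most 10 in all, crops included, and the job is handed in when it is done.

Besides the shell and the picture viewer there is one more tool, called as name(argument=value, ...) on one line, values as JSON. servo_tool: Moves the arm, as the interface text tells. Its arguments: {"type":"object","properties":{"targets":{"type":"array"},"force":{"type":"number"}},"required":["targets"]}

```bash
mkdir -p pics
python3 - <<'E'
from station import monitor, viewer
import cv2, numpy as np, pickle
s=monitor.get_state(); print(s)
d={}
for n in("scene","side"):
    f=viewer.grab_frame(n); d[n]=f; cv2.imwrite(f"pics/{n}0.png",f["color"])
    print(n,f["fovy"],f["cx"],f["cy"],np.round(-np.array(f["R"]).T@f["t"],3), f["R"][2])
pickle.dump(d,open("f0.pkl","wb"))
E
```

```text
{'t': 0.0, 'q': array([-1.03188768e+00,  3.59372022e-01,  1.10513798e-02, -3.88428985e-04,
       -1.22410665e+00, -2.88099073e-01]), 'qd': array([-4.27305600e-05, -4.36319845e-04,  9.24263706e-04, -2.80423060e-03,
        5.66148362e-05,  9.02611258e-04]), 'joint_efforts': array([ 1.90600549e-03, -5.82723534e+01,  2.93068510e+01,  6.99744433e+00,
        7.15629256e-03, -2.54959814e-04]), 'eef_pos': array([ 0.16739616, -0.65343169,  0.24762212]), 'ee_rot': array([ 3.13992514e+00, -1.13358910e-04, -2.89091526e+00]), 'force': array([ 0.13341828, -0.45158584,  0.77552297]), 'moment': array([ 0.01472392, -0.06267432,  0.00747087]), 'gripper_force': 0.0, 'width': 0.08763049663691176}
scene 52.917827733376015 320.0792626645756 244.6017644208324 [0.87  0.48  0.745] [-0.3714698  -0.56089138 -0.73987232]
side 52.43993381785563 326.02156683611366 237.79740147104104 [0.226 0.643 0.78 ] [ 0.3542936  -0.65200746 -0.67034493]
```

View pics/scene0.png

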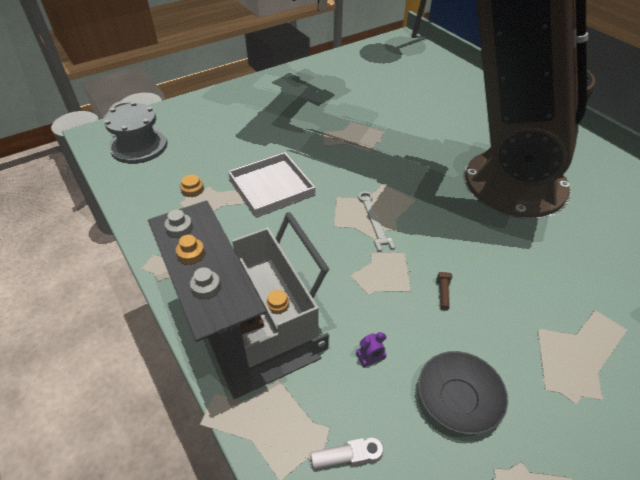

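View pics/side0.png

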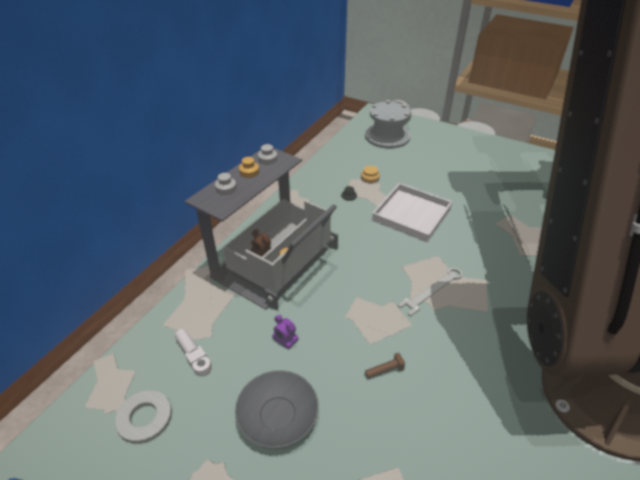

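The scene view shows the bin at about (250,290), with the bar running from (288,216) to (325,268). The tray is at (272,183), the purple decoy at (372,348) and the pan at (462,395). In the side view the bar runs (333,208)–(285,250), the knuckle is at (261,241) and the tray at (412,211). I'll zoom in before triangulating.

```bash
python3 - <<'E'
import cv2,pickle,numpy as np
d=pickle.load(open("f0.pkl","rb"))
a=d["scene"]["color"][140:360,140:340]; b=d["side"]["color"][140:310,180:340]
A=cv2.resize(a,None,fx=2.7,fy=2.7,interpolation=cv2.INTER_CUBIC)
A=cv2.resize(a,(400,440),interpolation=cv2.INTER_CUBIC); B=cv2.resize(b,(400,425),interpolation=cv2.INTER_CUBIC)
B=cv2.copyMakeBorder(B,0,15,0,0,cv2.BORDER_CONSTANT)
cv2.imwrite("pics/crop0.png",np.hstack([A,B]))
E
cat > h.py <<'E'
import numpy as np,cv2
from scipy.optimize import least_squares
def P(f):
    k=240/np.tan(np.radians(f["fovy"])/2)
    return np.array([[k,0,f["cx"]],[0,k,f["cy"]],[0,0,1]])@np.c_[f["R"],np.array(f["t"]).reshape(3)]
def proj(f,X):
    x=P(f)@np.r_[X,1]; return x[:2]/x[2]
def tri(fs,ps):
    X=cv2.triangulatePoints(P(fs[0]),P(fs[1]),np.float64(ps[0]).reshape(2,1),np.float64(ps[1]).reshape(2,1))[:,0]
    X=X[:3]/X[3]; return X,max(np.linalg.norm(proj(f,X)-p) for f,p in zip(fs,ps))
def plane(f,p,z):
    M=P(f)[:,[0,1,3]].copy(); M[:,2]+=P(f)[:,2]*z
    x=np.linalg.solve(M,np.r_[p,1]); return x[:2]/x[2]
E
python3 - <<'E'
import pickle,numpy as np;from h import *
d=pickle.load(open("f0.pkl","rb"));fs=[d["scene"],d["side"]]
for n,a,b in [("barFar(left)",(288,216),(333,208)),("barNear",(325,268),(285,250)),
 ("shelf far robot",(208,203),(301,160)),("shelf near robot",(260,312),(212,215)),("shelf near back",(195,334),(187,200)),
 ("tray",(229,177),(403,185)),("tray",(285,154),(451,204)),("tray",(315,186),(430,237)),("tray",(261,212),(373,210))]:
    # try assignments
    X,e=tri(fs,(a,b)); print(n,np.round(X,3),round(e,1))
for p in [(229,177),(285,154),(315,186),(261,212)]: print("scene tray",plane(fs[0],p,.027))
for p in [(403,185),(451,204),(430,237),(373,210)]: print("side tray",plane(fs[1],p,.027))
E
```

```text
barFar(left) [ 0.586 -0.049  0.159] 0.6
barNear [0.603 0.098 0.165] 6.4
shelf far robot [ 0.701 -0.113  0.2  ] 0.6
shelf near robot [0.737 0.138 0.215] 1.4
shelf near back [0.82  0.113 0.201] 1.3
tray [ 0.557 -0.393  0.002] 2.7
tray [ 0.414 -0.366  0.019] 0.6
tray [ 0.418 -0.223  0.019] 1.5
tray [ 0.566 -0.21   0.039] 3.5
scene tray [ 0.57049372 -0.35414016]
scene tray [ 0.41835335 -0.35902007]
scene tray [ 0.42098442 -0.22038313]
scene tray [ 0.56407789 -0.21183794]
side tray [ 0.54780396 -0.36940044]
side tray [ 0.41216899 -0.35308029]
side tray [ 0.41568624 -0.20958507]
side tray [ 0.57269122 -0.235665  ]
```

View pics/crop0.png

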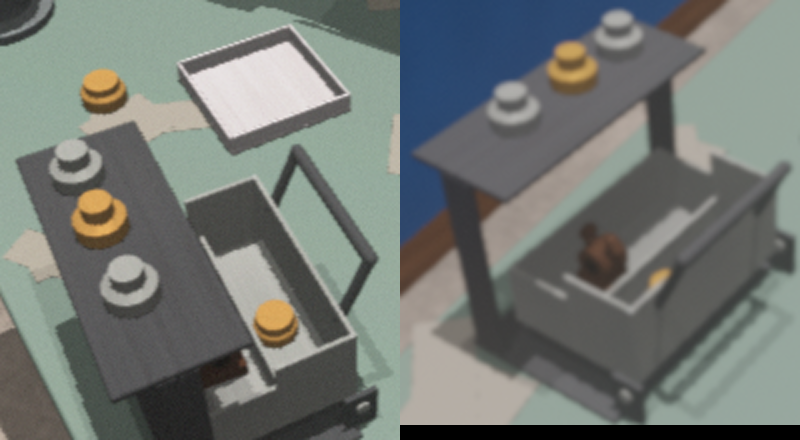

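The crops show the bar ends, the front-wall corners and the knuckle against the divider end near the bin's left side. Next I'll fit the frame and tray models with a shared lens distortion term.

```bash
cat > fit.py <<'E'
import pickle,numpy as np;from h import *
d=pickle.load(open("f0.pkl","rb"))
S=[("scene",(-.03,-.068,.16),(288.5,215)),("scene",(-.03,.068,.16),(326,269)),("scene",(0,-.1,.115),(269,229.5)),("scene",(0,.1,.115),(317.5,308)),
("scene",(.19,-.125,.201),(149,219)),("scene",(.09,-.125,.201),(209,201.5)),("scene",(.09,.125,.201),(264,311)),("scene",(.19,.125,.201),(196,335)),
("side",(-.03,-.068,.16),(334.8,207)),("side",(-.03,.068,.16),(287,246)),("side",(.09,-.125,.201),(302,160)),("side",(.09,.125,.201),(221,218)),("side",(.19,.125,.201),(186,200.5)),("side",(0,.1,.115),(272,263))]
T=[("scene",(.075,-.075),(229.5,175)),("scene",(-.075,-.075),(286.5,153.5)),("scene",(-.075,.075),(314.5,187)),("scene",(.075,.075),(257,208)),
("side",(.075,-.075),(403,185.5)),("side",(-.075,-.075),(451,204.5)),("side",(-.075,.075),(430,234)),("side",(.075,.075),(373,208))]
def rot(a,x,y,p): return np.array([x+np.cos(a)*p[0]-np.sin(a)*p[1],y+np.sin(a)*p[0]+np.cos(a)*p[1]])
def pd(n,X,k):
    f=d[n]; u=proj(f,X); c=np.array([f["cx"],f["cy"]]); q=(u-c)/(240/np.tan(np.radians(f["fovy"])/2)); return c+(u-c)*(1+k*(q@q))
def res(p):
    r=[]
    for n,m,u in S: r+=list(pd(n,np.r_[rot(p[2],p[0],p[1],m),m[2]],p[6+(n=="side")])-u)
    for n,m,u in T: r+=list(pd(n,np.r_[rot(p[5],p[3],p[4],m),.025],p[6+(n=="side")])-u)
    return np.array(r)
if __name__=="__main__":
    s=least_squares(res,[.63,.03,0,.49,-.29,0,0,0],loss="soft_l1"); p=s.x
    print(np.round(p,4)); print(np.round(res(p).reshape(-1,2),1).tolist()); np.save("p.npy",p)
    print("handle",rot(p[2],p[0],p[1],(-.03,0)),"pivot",p[:2])
E
python3 fit.py
```

```text
[ 0.6225  0.015  -0.1096  0.4891 -0.2986 -0.0633 -0.1781 -0.1773]
[[0.1, 0.9], [-1.6, 1.2], [-1.6, -1.8], [-1.1, 0.8], [2.4, -0.2], [-0.2, -1.7], [1.6, -0.3], [-0.1, 3.1], [-1.1, 0.3], [5.6, -1.8], [1.3, -0.8], [1.3, 1.5], [0.1, 0.1], [-0.9, 1.3], [0.4, -3.8], [-0.1, -1.4], [1.6, -0.2], [-1.2, 1.1], [-3.3, -2.5], [1.2, -2.4], [-0.9, 0.8], [0.1, 4.8]]
handle [0.59270918 0.01823206] pivot [0.62252916 0.01495053]
```

servo_tool(targets=[{"angular": [0,0,-7.7],"xyz": [0,0,0],"claw": 8.7},{"angular": [0,0,-7.7],"xyz": [0,0,0],"claw": 8.7},{"angular": [0,0,-7.7],"xyz": [0,0,0],"claw": 8.7},{"angular": [0,0,-7.7],"xyz": [0,0,0],"claw": 8.7},{"angular": [0,0,-7.7],"xyz": [0,0,0],"claw": 8.7},{"angular": [0,0,-7.7],"xyz": [0,0,0],"claw": 8.7},{"angular": [0,0,-7.7],"xyz": [0,0,0],"claw": 8.7},{"angular": [0,0,-7.7],"xyz": [0,0,0],"claw": 8.7},{"angular": [0,0,-7.7],"xyz": [0,0,0],"claw": 8.7},{"angular": [0,0,0],"xyz": [0,0,0],"claw": 8.7}])

```text
t: 1.1
eef_pos: [0.1675, -0.6536, 0.248]
ee_rot: [3.141, 0.001, -1.679]
force: [-0.6, 0.4, -0.5]
width: 0.087
gripper_force: 0.0
```

servo_tool(targets=[{"angular": [0,0,0],"xyz": [-4.2,-2.05,0],"claw": 6},{"angular": [0,0,0],"xyz": [-4.2,-2.05,0],"claw": 6},{"angular": [0,0,0],"xyz": [-4.2,-2.05,0],"claw": 6},{"angular": [0,0,0],"xyz": [-4.2,-2.05,0],"claw": 6},{"angular": [0,0,0],"xyz": [-4.2,-2.05,0],"claw": 6},{"angular": [0,0,0],"xyz": [-4.2,-2.05,0],"claw": 6},{"angular": [0,0,0],"xyz": [-4.2,-2.05,0],"claw": 6},{"angular": [0,0,0],"xyz": [-4.2,-2.05,0],"claw": 6},{"angular": [0,0,0],"xyz": [-4.2,-2.05,0],"claw": 6},{"angular": [0,0,0],"xyz": [-4.2,-2.05,0],"claw": 6},{"angular": [0,0,0],"xyz": [-4.2,-2.05,0],"claw": 6},{"angular": [0,0,0],"xyz": [-4.2,-2.05,0],"claw": 6},{"angular": [0,0,0],"xyz": [-4.2,-2.05,0],"claw": 6},{"angular": [0,0,0],"xyz": [-4.2,-2.05,0],"claw": 6},{"angular": [0,0,0],"xyz": [-4.2,-2.05,0],"claw": 6},{"angular": [0,0,0],"xyz": [-4.2,-2.05,0],"claw": 6},{"angular": [0,0,0],"xyz": [-4.2,-2.05,0],"claw": 6},{"angular": [0,0,0],"xyz": [0,0,0],"claw": 6},{"angular": [0,0,0],"xyz": [0,0,0],"claw": 6}])

```text
t: 3.0
eef_pos: [0.5926, 0.0184, 0.2477]
ee_rot: [3.14, -0.001, -1.683]
force: [0.5, -0.5, 0.4]
width: 0.0601
gripper_force: 0.0
```

Run:
```python
from station import monitor, viewer
import cv2, numpy as np, pickle
f=viewer.grab_frame("wrist");cv2.imwrite("pics/w1.png",f["color"]);pickle.dump(f,open("w1.pkl","wb"))
s=monitor.get_state();print(s["t"],s["eef_pos"],s["ee_rot"],f["fovy"],f["cx"],f["cy"],-f["R"].T@f["t"])
import fit
from h import *
p=np.load("p.npy")
for m in [(-.03,-.068,.16),(-.03,.068,.16),(-.03,0,.16),(0,.1,.115),(0,-.1,.115)]: print(m,np.round(proj(f,np.r_[fit.rot(p[2],p[0],p[1],m),m[2]])))
```

```text
3.05 [0.59225681 0.01753831 0.24798407] [ 3.14042725e+00 -4.45134663e-04 -1.68329721e+00] 65.98076426811585 312.9031741888766 244.83828815962016 [ 0.58458334 -0.0540751   0.3834507 ]
(-0.03, -0.068, 0.16) [312. 150.]
(-0.03, 0.068, 0.16) [313. 355.]
(-0.03, 0, 0.16) [312. 260.]
(0, 0.1, 0.115) [277. 359.]
(0, -0.1, 0.115) [268. 100.]
```

View pics/w1.png

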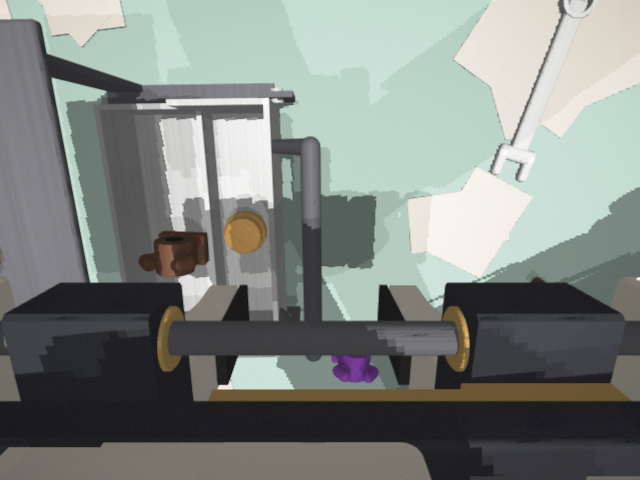

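The wrist view shows the bar at column 312 (predicted 312), rows 140–355. The knuckle is at (180,252) and the cap at (245,232). I'll descend and grip the bar.

servo_tool(targets=[{"angular": [0,0,0],"xyz": [0,0,2.5],"claw": 4.5},{"angular": [0,0,0],"xyz": [0,0,2.5],"claw": 4.5},{"angular": [0,0,0],"xyz": [0,0,2.5],"claw": 4.5},{"angular": [0,0,0],"xyz": [0,0,0.1],"claw": 4.5},{"angular": [0,0,0],"xyz": [0,0,0],"claw": 0.5},{"angular": [0,0,0],"xyz": [0,0,0],"claw": 0.5},{"angular": [0,0,0],"xyz": [0,0,0],"claw": 0.5},{"angular": [0,0,0],"xyz": [0,0,0],"claw": 0.5},{"angular": [0,0,0],"xyz": [0,0,0],"claw": 0.5},{"angular": [0,0,0],"xyz": [0,0,0],"claw": 0.5}], force=20)

```text
t: 4.05
eef_pos: [0.5933, 0.0174, 0.1733]
ee_rot: [-3.14, 0.0, -1.681]
force: [0.7, -1.1, 2.1]
width: 0.0111
gripper_force: 20.0
```

Run:
```python
import numpy as np
th=np.linspace(0,.95,20); x=-30*np.cos(th)-130*np.sin(th); z=-30*np.sin(th)+130*np.cos(th)
print([(round(-a/10,2),round(-b/10,2)) for a,b in zip(np.diff(x),np.diff(z))])
```

```text
[(np.float64(0.65), np.float64(0.17)), (np.float64(0.64), np.float64(0.2)), (np.float64(0.63), np.float64(0.23)), (np.float64(0.61), np.float64(0.26)), (np.float64(0.6), np.float64(0.29)), (np.float64(0.58), np.float64(0.32)), (np.float64(0.57), np.float64(0.35)), (np.float64(0.55), np.float64(0.38)), (np.float64(0.53), np.float64(0.4)), (np.float64(0.51), np.float64(0.43)), (np.float64(0.49), np.float64(0.46)), (np.float64(0.46), np.float64(0.48)), (np.float64(0.44), np.float64(0.5)), (np.float64(0.41), np.float64(0.52)), (np.float64(0.39), np.float64(0.54)), (np.float64(0.36), np.float64(0.56)), (np.float64(0.33), np.float64(0.58)), (np.float64(0.3), np.float64(0.59)), (np.float64(0.27), np.float64(0.61))]
```

servo_tool(targets=[{"angular": [0,0,0],"xyz": [0,0.65,0.17],"claw": 0.5},{"angular": [0,0,0],"xyz": [0,0.64,0.2],"claw": 0.5},{"angular": [0,0,0],"xyz": [0,0.63,0.23],"claw": 0.5},{"angular": [0,0,0],"xyz": [0,0.61,0.26],"claw": 0.5},{"angular": [0,0,0],"xyz": [0,0.6,0.29],"claw": 0.5},{"angular": [0,0,0],"xyz": [0,0.58,0.32],"claw": 0.5},{"angular": [0,0,0],"xyz": [0,0.57,0.35],"claw": 0.5},{"angular": [0,0,0],"xyz": [0,0.55,0.38],"claw": 0.5},{"angular": [0,0,0],"xyz": [0,0.53,0.4],"claw": 0.5},{"angular": [0,0,0],"xyz": [0,0.51,0.43],"claw": 0.5}])

```text
t: 5.05
eef_pos: [0.5371, 0.0239, 0.1443]
ee_rot: [-3.135, 0.001, -1.68]
force: [4.8, -3.9, 5.5]
width: 0.0113
gripper_force: 20.0
```

servo_tool(targets=[{"angular": [0,0,0],"xyz": [0,0.49,0.46],"claw": 0.5},{"angular": [0,0,0],"xyz": [0,0.46,0.48],"claw": 0.5},{"angular": [0,0,0],"xyz": [0,0.44,0.5],"claw": 0.5},{"angular": [0,0,0],"xyz": [0,0.41,0.52],"claw": 0.5},{"angular": [0,0,0],"xyz": [0,0.39,0.54],"claw": 0.5},{"angular": [0,0,0],"xyz": [0,0.36,0.56],"claw": 0.5},{"angular": [0,0,0],"xyz": [0,0.33,0.58],"claw": 0.5},{"angular": [0,0,0],"xyz": [0,0.3,0.59],"claw": 0.5},{"angular": [0,0,0],"xyz": [0,0.27,0.61],"claw": 0.5},{"angular": [0,0,0],"xyz": [0,0.03,0.1],"claw": 0.5},{"angular": [0,0,0],"xyz": [0,0,0],"claw": 0.5},{"angular": [0,0,0],"xyz": [0,0,0],"claw": 0.5}])

```text
t: 6.25
eef_pos: [0.5011, 0.0281, 0.0934]
ee_rot: [-3.139, 0.001, -1.681]
force: [5.6, -2.1, -1.2]
width: 0.011
gripper_force: 20.0
```

servo_tool(targets=[{"angular": [0,0,0],"xyz": [0,0,0],"claw": 3.5},{"angular": [0,0,0],"xyz": [0,0,0],"claw": 3.5},{"angular": [0,0,0],"xyz": [0,0,-1],"claw": 3.5},{"angular": [0,0,0],"xyz": [0,0,-3],"claw": 3.5},{"angular": [0,0,0],"xyz": [0,0,-3.5],"claw": 3.5},{"angular": [0,0,0],"xyz": [0,0,-3.5],"claw": 6},{"angular": [0,0,0],"xyz": [0,0,-3.5],"claw": 6},{"angular": [0,0,0],"xyz": [0,0,-3.5],"claw": 6},{"angular": [0,0,0],"xyz": [0,-2.5,0],"claw": 6},{"angular": [0,0,0],"xyz": [0,-3,0],"claw": 6},{"angular": [0,0,0],"xyz": [0,-3,0],"claw": 6},{"angular": [0,0,0],"xyz": [0,-3,0],"claw": 6},{"angular": [0,0,0],"xyz": [0,0,0],"claw": 6},{"angular": [0,0,0],"xyz": [0,0,0],"claw": 6}])

```text
t: 7.65
eef_pos: [0.6137, 0.0148, 0.2724]
ee_rot: [3.14, -0.0, -1.682]
force: [-0.5, -0.0, 0.3]
width: 0.0603
gripper_force: 0.0
```

Run:
```python
from station import monitor, viewer
import cv2, numpy as np, pickle
f=viewer.grab_frame("wrist");pickle.dump(f,open("w2.pkl","wb"));cv2.imwrite("pics/w2.png",f["color"])
g=viewer.grab_frame("side");h=viewer.grab_frame("scene");pickle.dump((g,h),open("s2.pkl","wb"))
A=cv2.resize(h["color"][190:370,190:370],(400,400),interpolation=cv2.INTER_CUBIC);B=cv2.resize(g["color"][160:310,200:350],(400,400),interpolation=cv2.INTER_CUBIC)
cv2.imwrite("pics/s2.png",np.hstack([A,B]))
s=monitor.get_state();print(s["t"],s["eef_pos"],s["ee_rot"],s["force"],-f["R"].T@f["t"],f["R"])
```

```text
7.8 [0.61318317 0.01505108 0.27335209] [-3.14153564e+00  2.17065278e-04 -1.68104944e+00] [ 0.0475471  -0.36562035  0.53860604] [ 0.60571224 -0.05774441  0.40816672] [[-0.99366512  0.11236162  0.00211792]
 [ 0.10875865  0.95671416  0.26994364]
 [ 0.02830507  0.26846392 -0.9628738 ]]
```

View pics/w2.png

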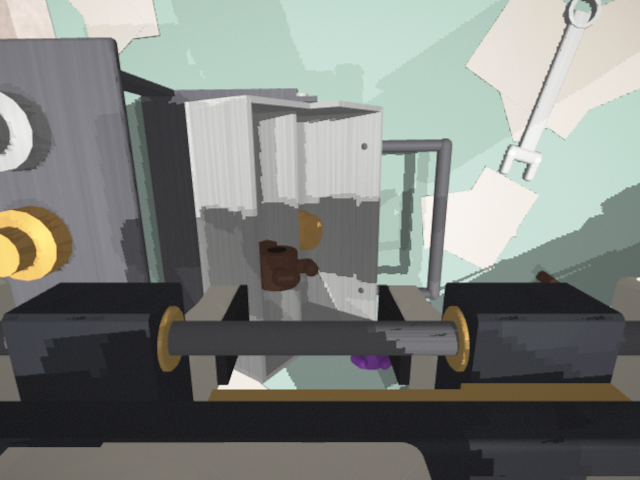

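View pics/s2.png

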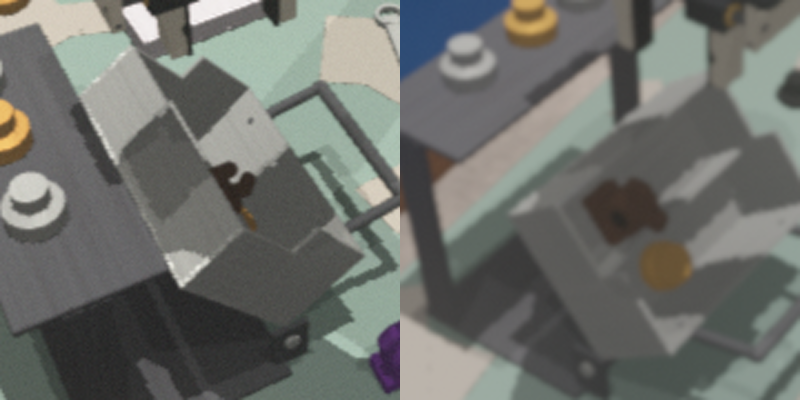

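The bin is fully tilted. In the wrist view the knuckle lies against the divider, hub at about (281,267), claws toward the robot, cap at (310,230). I'll enlarge it and compute its position.

Run:
```python
import cv2,pickle,numpy as np;from h import *
import fit
f=pickle.load(open("w2.pkl","rb"));g,h=pickle.load(open("s2.pkl","rb"));p=np.load("p.npy")
c=f["color"][225:305,240:340]; cv2.imwrite("pics/w2c.png",cv2.resize(np.clip(c*2.0,0,255).astype(np.uint8),(800,600),interpolation=cv2.INTER_CUBIC)[:600])
R=lambda X:(np.array([[np.cos(p[2]),np.sin(p[2])],[-np.sin(p[2]),np.cos(p[2])]])@(np.array(X)[:2]-p[:2]))*1000
for z in(.11,.12,.13):
  print(z,[np.round(R(plane(f,u,z))) for u in [(281,267),(278,246),(281,290)]], "side",np.round(R(plane(g,(283,240),z))))
def w(m): return np.r_[fit.rot(p[2],p[0],p[1],m),m[2]]
for y in(-.01,0,.01,.02): print(y,[np.round(proj(f,w((.022,y+e,.12)))) for e in(-.015,0,.015)],np.round(fit.pd("side",w((.022,y,.12)),p[7])),np.round(fit.pd("scene",w((.022,y,.12)),p[6])))
```

```text
0.11 [array([18., 29.]), array([20., 10.]), array([19., 50.])] side [29. 28.]
0.12 [array([17., 26.]), array([19.,  8.]), array([18., 46.])] side [21. 36.]
0.13 [array([16., 22.]), array([18.,  5.]), array([17., 42.])] side [14. 45.]
-0.01 [array([273., 206.]), array([274., 225.]), array([274., 243.])] [297. 228.] [276. 264.]
0 [array([274., 219.]), array([274., 237.]), array([275., 255.])] [294. 230.] [278. 268.]
0.01 [array([274., 231.]), array([275., 249.]), array([275., 266.])] [291. 233.] [280. 272.]
0.02 [array([274., 243.]), array([275., 261.]), array([275., 278.])] [288. 235.] [283. 276.]
```

View pics/w2c.png

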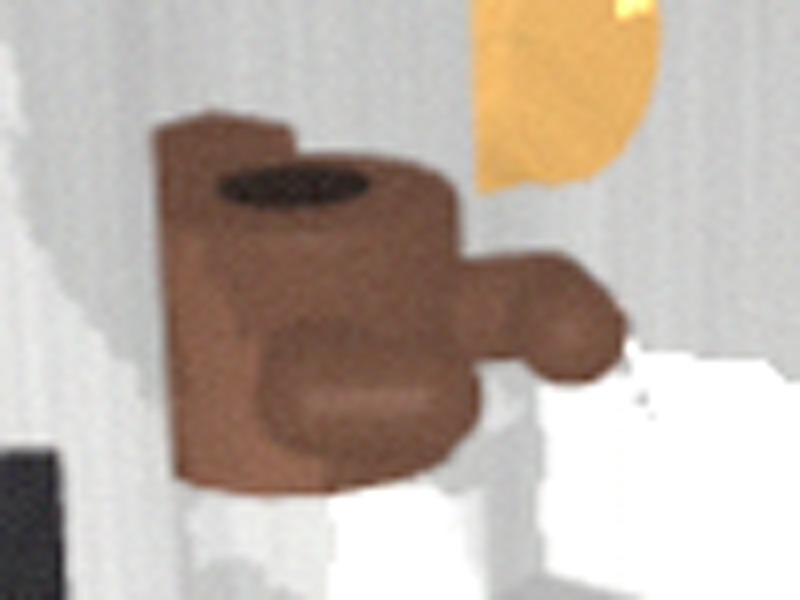

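The crop shows the hub's −y face centre at wrist pixel (277,250). The side view's +y face at (282,242) agrees with it, so the hub centre is at frame (20, 26, 119) mm. I'll back off, turn 90° and lean the tool.

servo_tool(targets=[{"angular": [0,0,0],"xyz": [-0.9,1.9,0],"claw": 5.5},{"angular": [0,0,0],"xyz": [-0.9,1.9,0],"claw": 5.5},{"angular": [0,0,0],"xyz": [-0.9,1.9,0],"claw": 5.5},{"angular": [0,0,8.2],"xyz": [0,0,0],"claw": 5.5},{"angular": [0,0,8.2],"xyz": [0,0,0],"claw": 5.5},{"angular": [0,0,8.2],"xyz": [0,0,0],"claw": 5.5},{"angular": [0,0,8.2],"xyz": [0,0,0],"claw": 5.5},{"angular": [0,0,8.2],"xyz": [0,0,0],"claw": 5.5},{"angular": [0,0,8.2],"xyz": [0,0,0],"claw": 5.5},{"angular": [0,0,8.2],"xyz": [0,0,0],"claw": 5.5},{"angular": [0,0,8.2],"xyz": [0,0,0],"claw": 5.5},{"angular": [0,0,8.2],"xyz": [0,0,0],"claw": 5.5},{"angular": [0,0,8.2],"xyz": [0,0,0],"claw": 5.5},{"angular": [0,0,8.0],"xyz": [0,0,0],"claw": 5.5},{"angular": [0,0,0],"xyz": [0,0,0],"claw": 5.5}])

```text
t: 9.3
eef_pos: [0.5596, 0.0482, 0.2736]
ee_rot: [3.141, 0.001, 3.03]
force: [0.6, 0.1, -0.6]
width: 0.0553
gripper_force: 0.0
```

servo_tool(targets=[{"angular": [0,-6,0],"xyz": [0,0,0],"claw": 5.5},{"angular": [0,-6,0],"xyz": [0,0,0],"claw": 5.5},{"angular": [0,-6,0],"xyz": [0,0,0],"claw": 5.5},{"angular": [0,-6,0],"xyz": [0,0,0],"claw": 5.5},{"angular": [0,-6,0],"xyz": [0,0,0],"claw": 5.5},{"angular": [0,-6,0],"xyz": [0,0,0],"claw": 5.5},{"angular": [0,-6.5,0],"xyz": [0,0,0],"claw": 5.5},{"angular": [0,0,0],"xyz": [0,0,0],"claw": 5.5},{"angular": [0,0,0],"xyz": [0,0,0],"claw": 5.5}])

```text
t: 10.2
eef_pos: [0.5513, 0.0186, 0.2919]
ee_rot: [3.141, 0.667, 3.051]
force: [-0.0, 0.2, 0.3]
width: 0.0549
gripper_force: 0.0
```

```bash
cat > rel.py <<'E'
# tool-frame shift (cm) from the TCP to a target given in the bin frame
import sys,numpy as np,fit
from station import monitor
from scipy.spatial.transform import Rotation as Ro
p=np.load("p.npy"); s=monitor.get_state(); R=Ro.from_euler("xyz",s["ee_rot"]).as_matrix()
m=np.array(eval(sys.argv[1])); X=np.r_[fit.rot(p[2],p[0],p[1],m),m[2]] if len(sys.argv)<3 else m
print(s["t"],s["eef_pos"],"q",np.round(s["q"],2)); print(np.round(R.T,3)); print("shift cm",np.round(R.T@(X-s["eef_pos"])*100,2))
E
python3 rel.py "(.020,.026,.119)"
```

```text
10.2 [0.55125798 0.01856024 0.29193344] q [ 0.39 -0.2  -1.01  1.09 -0.33 -3.02]
[[-0.783  0.071 -0.618]
 [ 0.09   0.996  0.001]
 [ 0.616 -0.055 -0.786]]
shift cm [ 3.48  2.83 19.27]
```

servo_tool(targets=[{"angular": [0,5,0],"xyz": [0,0,0],"claw": 5.5},{"angular": [0,5,0],"xyz": [0,0,0],"claw": 5.5},{"angular": [0,5,0],"xyz": [0,0,0],"claw": 5.5},{"angular": [0,5,0],"xyz": [0,0,0],"claw": 5.5},{"angular": [0,0,0],"xyz": [0,0,0],"claw": 5.5}])

```text
t: 10.7
eef_pos: [0.5597, 0.0169, 0.2966]
ee_rot: [-3.138, 0.378, 3.047]
force: [0.9, 0.3, -0.2]
width: 0.0548
gripper_force: 0.0
```

```bash
python3 rel.py "(.020,.026,.119)"
```

```text
10.7 [0.55968639 0.0169125  0.29659431] q [ 0.51 -0.08 -0.58  0.31 -0.78 -2.36]
[[-0.925  0.087 -0.369]
 [ 0.095  0.995 -0.003]
 [ 0.367 -0.038 -0.929]]
shift cm [-1.17  3.03 19.56]
```

servo_tool(targets=[{"angular": [0,5,0],"xyz": [0,0,0],"claw": 5.5},{"angular": [0,5,0],"xyz": [0,0,0],"claw": 5.5},{"angular": [0,5,0],"xyz": [0,0,0],"claw": 5.5},{"angular": [0,0,0],"xyz": [0,0,0],"claw": 5.5}])

```text
t: 11.1
eef_pos: [0.559, 0.0139, 0.2949]
ee_rot: [-3.135, 0.117, 3.043]
force: [-0.5, 0.2, -0.8]
width: 0.0551
gripper_force: 0.0
```

```bash
python3 rel.py "(.020,.026,.119)"
```

```text
11.1 [0.55898824 0.01392335 0.29490294] q [ 0.42  0.07 -0.29  0.07 -1.11 -2.11]
[[-0.988  0.098 -0.116]
 [ 0.099  0.995 -0.007]
 [ 0.115 -0.018 -0.993]]
shift cm [-6.24  3.43 18.42]
```

```bash
cat > fk.py <<'E'
import numpy as np, itertools
from scipy.spatial.transform import Rotation as Ro
from scipy.optimize import least_squares
D=[([-1.03188768,.359372,.01105,-.000388,-1.224107,-.288099],[.16739616,-.65343169,.24762212],[3.13992514,-.000113,-2.890915]),
([.39,-.2,-1.01,1.09,-.33,-3.02],[.55125798,.01856,.29193],[3.141,.667,3.051]),
([.51,-.08,-.58,.31,-.78,-2.36],[.55968639,.0169125,.29659],[-3.138,.378,3.047]),
([.42,.07,-.29,.07,-1.11,-2.11],[.55898824,.01392335,.2949],[-3.135,.117,3.043])]
r=lambda a,t:Ro.from_euler(a,t)
R0=lambda:Ro.from_matrix(np.array([[0,0,1],[0,1,0],[-1,0,0]]).T)
def rots(q,sg,ax):
    A=r("z",q[0]);B=A*r("y",q[1]);C=B*r("y",sg[0]*q[2]);Dd=C*r(ax,sg[1]*q[3]);E=Dd*r("y",sg[2]*q[4]);return A,B,C,Dd,E
def err(sg,ax):
    E=[rots(q,sg,ax)[4]*r("z",0) for q,_,_ in D]; best=None
    for s6 in(1,-1):
        # find G with E*G*Rz(s6 q6)=R
        G=[e.inv()*r("xyz",o)*r("z",-s6*q[5]) for e,(q,_,o) in zip(E,D)]
        m=Ro.concatenate(G).mean(); e=max((m.inv()*g).magnitude() for g in G)
        if best is None or e<best[0]: best=(e,s6,m)
    return best
b=min(((*err(sg,ax),sg,ax) for sg in itertools.product((1,-1),repeat=3) for ax in "xyz"),key=lambda t:t[0])
_,S6,G,SG,AX=b
def fk(q,P):
    A,B,C,Dd,E=rots(q,SG,AX)
    p=A.apply([P[0],P[1],P[2]])+B.apply([P[7],0,P[3]])+C.apply([P[4],0,P[5]])+E.apply([P[6],0,0])
    return p,E*G*r("z",S6*q[5])
def ee(P): return np.concatenate([fk(q,P)[0]-p for q,p,_ in D]+[0.003*(np.array(P)-P00)])
P00=np.array([.1,.19,.4,.4,.4,0,.25,0])
sol=least_squares(ee,P00);P=sol.x
if __name__=="__main__":
    print("rot",b[0],S6,SG,AX,G.as_matrix().round(2).tolist());print(P.round(3),(sol.fun[:12]*1000).round(1))
E
python3 fk.py
```

```text
rot 0.006257511788174575 -1 (-1, -1, -1) x [[-0.0, 0.0, 1.0], [-1.0, 0.01, -0.0], [-0.01, -1.0, 0.0]]
[ 0.45  -0.205 -0.353  0.487 -0.092  0.208  0.066  0.042] [-12.1  -5.9   1.   13.  -28.9  -1.5 -22.8  32.1   4.3   1.5   7.2  -3.8]
```

```bash
sed -i 's/E.apply(\[P\[6\],0,0\])/E.apply([P[6],P[8],P[9]])/; s/P00=.*/P00=np.array([0,0,.4,.4,.4,0,.25,0,-.19,0])/' fk.py; python3 fk.py
```

```text
rot 0.006257511788174575 -1 (-1, -1, -1) x [[-0.0, 0.0, 1.0], [-1.0, 0.01, -0.0], [-0.01, -1.0, 0.0]]
[ 0.023 -0.01   0.192  0.599  0.438  0.001  0.357 -0.004 -0.183  0.005] [-0.5 -0.   0.3  0.2  0.1 -0.4 -0.5 -1.   1.2  0.4  1.4 -1. ]
```

```bash
cat > ik.py <<'E'
import numpy as np,fit
from fk import *
p=np.load("p.npy")
lo=np.array([-3.07,-1.43,-1.02,-3.03,-3.05,-3.03])+.02;hi=np.array([3.07,2.12,1.25,1.67,0,3.03])-.02
def ik(X,R,q0):
    f=lambda q:np.r_[(fk(q,P)[0]-X)*10,(fk(q,P)[1]*R.inv()).as_rotvec()]
    s=least_squares(f,np.clip(q0,lo+.01,hi-.01),bounds=(lo,hi));return s.x,np.abs(s.fun).max()
def pose(yflip,phi,tilt=0):
    # tool z leans phi away from the robot
    if yflip: return r("z",p[2]+np.pi)*r("x",np.pi)*r("y",-phi)
    return r("z",p[2])*r("x",np.pi)*r("y",phi)
if __name__=="__main__":
    C=np.r_[fit.rot(p[2],p[0],p[1],(.020,.026)),.119]
    for fl in(0,1):
      for phi in(20,25,30,35,42):
        R=pose(fl,np.radians(phi)); z=R.as_matrix()[:,2]; out=[]
        q=[.4,.3,-.3,0,-.8,1. if not fl else -2.1]
        for back in(.007,.07,.13):
            best=min((ik(C-back*z,R,np.array(q)+np.r_[0,0,0,d,0,-d]) for d in(0,.8,-.8)),key=lambda t:t[1]); out.append((best[0].round(2).tolist(),round(best[1],3))); q=best[0]
        print(fl,phi,*out)
E
python3 ik.py
```

```text
0 20 ([0.41, 0.26, -0.73, 0.56, -0.33, 0.54], np.float64(0.0)) ([0.47, 0.15, -0.65, 0.39, -0.51, 0.68], np.float64(0.0)) ([0.5, 0.06, -0.58, 0.32, -0.67, 0.74], np.float64(0.0))
0 25 ([0.09, 0.22, -0.93, 1.65, -0.09, -0.26], np.float64(0.003)) ([0.43, 0.11, -0.83, 0.73, -0.33, 0.37], np.float64(0.0)) ([0.52, 0.01, -0.74, 0.52, -0.52, 0.53], np.float64(0.0))
0 30 ([0.11, 0.22, -0.93, 1.65, -0.12, -0.27], np.float64(0.084)) ([0.12, 0.08, -0.99, 1.65, -0.11, -0.27], np.float64(0.005)) ([0.46, -0.03, -0.92, 0.88, -0.36, 0.22], np.float64(0.0))
0 35 ([0.13, 0.22, -0.93, 1.65, -0.15, -0.3], np.float64(0.164)) ([0.14, 0.08, -1.0, 1.65, -0.15, -0.3], np.float64(0.09)) ([0.39, -0.05, -1.0, 1.14, -0.29, 0.02], np.float64(0.055))
0 42 ([0.07, 0.23, -0.48, -1.58, -0.02, 3.01], np.float64(0.132)) ([0.08, 0.09, -0.55, -1.59, -0.02, 3.01], np.float64(0.196)) ([0.09, -0.05, -0.62, -1.6, -0.02, 3.01], np.float64(0.272))
1 20 ([0.41, 0.26, -0.73, 0.56, -0.33, -2.6], np.float64(0.0)) ([0.47, 0.15, -0.65, 0.39, -0.51, -2.46], np.float64(0.0)) ([0.5, 0.06, -0.58, 0.32, -0.67, -2.41], np.float64(0.0))
1 25 ([0.28, 0.23, -0.88, 1.09, -0.17, -3.01], np.float64(0.031)) ([0.43, 0.11, -0.83, 0.73, -0.33, -2.77], np.float64(0.0)) ([0.52, 0.01, -0.74, 0.52, -0.52, -2.61], np.float64(0.0))
1 30 ([0.27, 0.23, -0.89, 1.11, -0.15, -3.01], np.float64(0.114)) ([0.34, 0.09, -0.93, 1.06, -0.22, -3.01], np.float64(0.047)) ([0.46, -0.03, -0.92, 0.88, -0.36, -2.93], np.float64(0.0))
1 35 ([0.26, 0.22, -0.89, 1.12, -0.14, -3.01], np.float64(0.197)) ([0.32, 0.09, -0.95, 1.08, -0.2, -3.01], np.float64(0.133)) ([0.41, -0.05, -0.98, 1.02, -0.29, -3.01], np.float64(0.068))
1 42 ([-0.19, 0.24, -0.64, -2.69, -0.06, 1.19], np.float64(0.025)) ([-0.21, 0.09, -0.75, -2.92, -0.02, 1.43], np.float64(0.049)) ([-0.22, -0.06, -0.84, -3.01, -0.02, 1.53], np.float64(0.066))
```

servo_tool(targets=[{"angular": [0,-4.4,0],"xyz": [0,0,0],"claw": 5.5},{"angular": [0,-4.5,0.4],"xyz": [0,0,0],"claw": 5.5},{"angular": [0,-4.5,0],"xyz": [0,1.5,0],"claw": 5.5},{"angular": [0,0,0],"xyz": [0,1.5,0],"claw": 5.5},{"angular": [0,0,0],"xyz": [0,0,0],"claw": 5.5}])

```text
t: 11.6
eef_pos: [0.5595, 0.0441, 0.2954]
ee_rot: [-3.137, 0.355, 3.04]
force: [-0.3, 0.4, -0.6]
width: 0.0551
gripper_force: 0.0
```

```bash
python3 rel.py "(.020,.026,.119)"
```

```text
11.6 [0.55954649 0.04412369 0.29537112] q [ 0.56 -0.06 -0.55  0.3  -0.82 -2.41]
[[-0.933  0.095 -0.347]
 [ 0.103  0.995 -0.004]
 [ 0.345 -0.039 -0.938]]
shift cm [-1.92  0.4  19.52]
```

servo_tool(targets=[{"angular": [0,0,0],"xyz": [-0.6,0.1,2.5],"claw": 5.5},{"angular": [0,0,0],"xyz": [-0.7,0.2,3],"claw": 5.5},{"angular": [0,0,0],"xyz": [-0.6,0.1,3],"claw": 5.5},{"angular": [0,0,0],"xyz": [0,0,3],"claw": 5.5},{"angular": [0,0,0],"xyz": [0,0,2],"claw": 5.5},{"angular": [0,0,0],"xyz": [0,0,0],"claw": 5.5},{"angular": [0,0,0],"xyz": [0,0,0],"claw": 5.5}])

```text
t: 12.3
eef_pos: [0.6253, 0.0395, 0.1762]
ee_rot: [-3.137, 0.353, 3.037]
force: [-0.6, 1.3, 0.0]
width: 0.0549
gripper_force: 0.0
```

```bash
python3 rel.py "(.020,.026,.119)"
python3 - <<'E'
from station import viewer
import cv2,numpy as np
w=viewer.grab_frame("wrist")["color"];s=viewer.grab_frame("side")["color"]
B=cv2.resize(s[170:290,220:340],(480,480),interpolation=cv2.INTER_CUBIC)
cv2.imwrite("pics/g1.png",np.hstack([cv2.resize(w,(320,240)) if 0 else w[100:480,150:470][:380],np.zeros((380,0,3),np.uint8),np.clip(B[50:430].astype(int)*1.6,0,255).astype(np.uint8)]))
E
```

```text
12.3 [0.62528512 0.03954784 0.17615835] q [ 0.46  0.16 -0.64  0.41 -0.5  -2.47]
[[-0.933  0.098 -0.346]
 [ 0.106  0.994 -0.004]
 [ 0.343 -0.041 -0.938]]
shift cm [0.1  0.14 6.05]
```

View pics/g1.png

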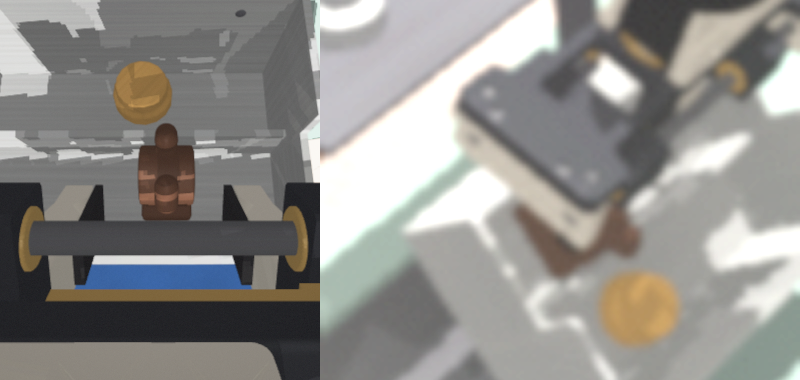

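The knuckle sits centred between the jaws (column 167 against the jaw midpoint at about 164) and is aligned. I'll descend and grip.

servo_tool(targets=[{"angular": [0,0,0],"xyz": [0.1,0.1,1.2],"claw": 5.5},{"angular": [0,0,0],"xyz": [0,0,1.2],"claw": 5.5},{"angular": [0,0,0],"xyz": [0,0,1.2],"claw": 5.5},{"angular": [0,0,0],"xyz": [0,0,0.8],"claw": 5.5},{"angular": [0,0,0],"xyz": [0,0,0.4],"claw": 5.5},{"angular": [0,0,0],"xyz": [0,0,0],"claw": 5.5}])

```text
t: 13.0
eef_pos: [0.6415, 0.0388, 0.1312]
ee_rot: [-3.138, 0.354, 3.036]
force: [0.0, -1.4, -0.3]
width: 0.0549
gripper_force: 0.0
```

servo_tool(targets=[{"angular": [0,0,0],"xyz": [0,0,0],"claw": 2},{"angular": [0,0,0],"xyz": [0,0,0],"claw": 2},{"angular": [0,0,0],"xyz": [0,0,0],"claw": 2},{"angular": [0,0,0],"xyz": [0,0,0],"claw": 2},{"angular": [0,0,0],"xyz": [0,0,0],"claw": 2},{"angular": [0,0,0],"xyz": [0,0,0],"claw": 2}], force=40)

```text
t: 13.6
eef_pos: [0.6417, 0.0391, 0.1314]
ee_rot: [-3.138, 0.354, 3.037]
force: [-2.0, 1.4, 2.9]
width: 0.03
gripper_force: 40.0
```

servo_tool(targets=[{"angular": [0,0,0],"xyz": [0,0,-0.5],"claw": 2},{"angular": [0,0,0],"xyz": [0,0,-1],"claw": 2},{"angular": [0,0,0],"xyz": [0,0,-1.5],"claw": 2},{"angular": [0,0,0],"xyz": [0,0,-2],"claw": 2},{"angular": [0,0,0],"xyz": [0,0,-2],"claw": 2},{"angular": [0,0,0],"xyz": [0,0,-2],"claw": 2},{"angular": [0,0,0],"xyz": [0,0,-2],"claw": 2},{"angular": [0,0,0],"xyz": [0,0,-2],"claw": 2},{"angular": [0,0,0],"xyz": [0,0,-1],"claw": 2},{"angular": [0,0,0],"xyz": [0,0,0],"claw": 2},{"angular": [0,0,0],"xyz": [0,0,0],"claw": 2}])

```text
t: 14.7
eef_pos: [0.5928, 0.0444, 0.2616]
ee_rot: [-3.138, 0.353, 3.036]
force: [1.3, 0.2, -5.2]
width: 0.0299
gripper_force: 40.0
```

```bash
python3 rel.py "(.4891,-.2986,.25)" w
cat >> ik.py <<'E'
    print("tray")
    for phi in(20,0,-20,-34): print(phi,*[ (lambda o:(o[0].round(2).tolist(),round(o[1],3)))(ik(np.array([.489,-.299,z]),pose(1,np.radians(phi)),[-.2,.2,-.2,0,-1.3,-1.6])) for z in(.04,.25)])
E
python3 ik.py | sed -n '/tray/,$p'
```

```text
14.7 [0.59283602 0.04441329 0.2616209 ] q [ 0.52  0.03 -0.55  0.31 -0.73 -2.4 ]
[[-0.933  0.099 -0.346]
 [ 0.106  0.994 -0.003]
 [ 0.343 -0.04  -0.938]]
shift cm [  6.7  -35.21  -1.1 ]
tray
20 ([-0.24, 0.33, -0.67, -0.2, -0.23, -1.25], np.float64(0.0)) ([-0.24, 0.02, -0.44, -0.06, -0.76, -1.4], np.float64(0.0))
0 ([-0.21, 0.42, -0.48, -0.0, -0.67, -1.47], np.float64(0.0)) ([-0.21, 0.19, -0.22, -0.0, -1.16, -1.47], np.float64(0.0))
-20 ([-0.19, 0.58, -0.24, 0.03, -1.1, -1.5], np.float64(0.0)) ([-0.19, 0.39, 0.0, 0.03, -1.53, -1.49], np.float64(0.0))
-34 ([-0.18, 0.72, -0.07, 0.04, -1.37, -1.51], np.float64(0.0)) ([-0.18, 0.53, 0.13, 0.04, -1.77, -1.5], np.float64(0.0))
```

servo_tool(targets=[{"angular": [0,0,0],"xyz": [0.3,-1.5,0],"claw": 2},{"angular": [0,0,0],"xyz": [0.6,-3,0],"claw": 2},{"angular": [0,0,0],"xyz": [0.6,-3.5,0],"claw": 2},{"angular": [0,0,0],"xyz": [0.7,-3.5,0],"claw": 2},{"angular": [0,0,0],"xyz": [0.7,-3.5,0],"claw": 2},{"angular": [0,0,0],"xyz": [0.7,-3.5,0],"claw": 2},{"angular": [0,0,0],"xyz": [0.7,-3.5,0],"claw": 2},{"angular": [0,0,0],"xyz": [0.7,-3.5,0],"claw": 2},{"angular": [0,0,0],"xyz": [0.7,-3.5,0],"claw": 2},{"angular": [0,0,0],"xyz": [0.5,-3.2,0],"claw": 2},{"angular": [0,0,0],"xyz": [0.5,-2,0],"claw": 2},{"angular": [0,0,0],"xyz": [0,-1,0],"claw": 2},{"angular": [0,0,0],"xyz": [0,0,0],"claw": 2}])

```text
t: 16.0
eef_pos: [0.492, -0.3007, 0.2387]
ee_rot: [-3.138, 0.351, 3.034]
force: [0.2, 0.3, -4.1]
width: 0.0297
gripper_force: 40.0
```

servo_tool(targets=[{"angular": [0,4,0],"xyz": [0,0,0],"claw": 2},{"angular": [0,6,0],"xyz": [0,0,0],"claw": 2},{"angular": [0,6,0],"xyz": [0,0,0],"claw": 2},{"angular": [0,6,0],"xyz": [0,0,0],"claw": 2},{"angular": [0,6,0],"xyz": [0,0,0],"claw": 2},{"angular": [0,6,0],"xyz": [0,0,0],"claw": 2},{"angular": [0,6,0],"xyz": [0,0,0],"claw": 2},{"angular": [0,4,0],"xyz": [0,0,0],"claw": 2},{"angular": [0,2.4,0],"xyz": [0,0,0],"claw": 2},{"angular": [0,0,0],"xyz": [0,0,0],"claw": 2},{"angular": [0,0,0],"xyz": [0,0,0],"claw": 2}])

```text
t: 17.1
eef_pos: [0.4937, -0.2988, 0.2394]
ee_rot: [-3.138, -0.455, 3.034]
force: [-0.2, 0.1, -3.8]
width: 0.0297
gripper_force: 40.0
```

```bash
python3 rel.py "(.494,-.2986,.055)" w
python3 - <<'E'
from station import viewer
import cv2,numpy as np,pickle
h=viewer.grab_frame("scene")["color"];s=viewer.grab_frame("side")["color"]
cv2.imwrite("pics/t1.png",np.hstack([cv2.resize(h[60:240,190:370],(400,400)),cv2.resize(s[90:250,330:490],(400,400))]))
E
```

```text
17.1 [ 0.49368873 -0.29878014  0.23936539] q [-0.18  0.46  0.05  0.04 -1.61 -1.5 ]
[[-0.893  0.097  0.44 ]
 [ 0.106  0.994 -0.003]
 [-0.438  0.044 -0.898]]
shift cm [-8.14  0.08 16.54]
```

View pics/t1.png

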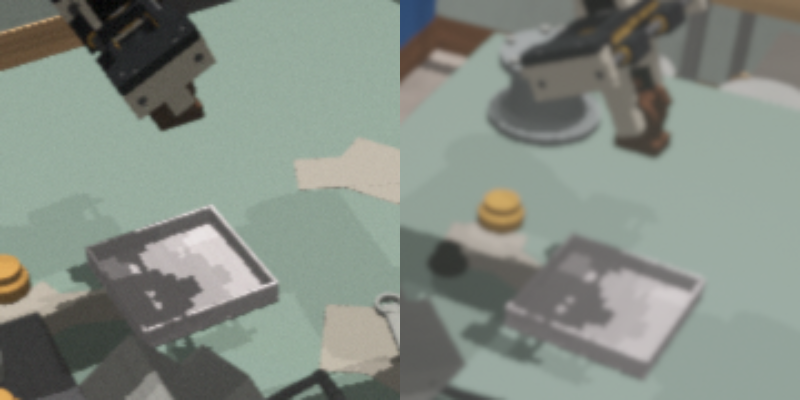

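The knuckle is nearly upright with its foot down, above the tray. I'll lower it.

servo_tool(targets=[{"angular": [0,0,0],"xyz": [-0.8,0,1.6],"claw": 2},{"angular": [0,0,0],"xyz": [-1.2,0,2.4],"claw": 2},{"angular": [0,0,0],"xyz": [-1.2,0,2.4],"claw": 2},{"angular": [0,0,0],"xyz": [-1.2,0,2.4],"claw": 2},{"angular": [0,0,0],"xyz": [-1.2,0,2.4],"claw": 2},{"angular": [0,0,0],"xyz": [-1,0,2],"claw": 2},{"angular": [0,0,0],"xyz": [-0.7,0,1.4],"claw": 2},{"angular": [0,0,0],"xyz": [-0.4,0,0.8],"claw": 2},{"angular": [0,0,0],"xyz": [-0.2,0,0.4],"claw": 2},{"angular": [0,0,0],"xyz": [0,0,0],"claw": 2},{"angular": [0,0,0],"xyz": [0,0,0],"claw": 2}])

```text
t: 18.3
eef_pos: [0.4952, -0.2999, 0.0646]
ee_rot: [-3.137, -0.455, 3.033]
force: [0.0, -0.4, -3.6]
width: 0.0298
gripper_force: 40.0
```

servo_tool(targets=[{"angular": [0,0,0],"xyz": [-0.14,0,0.27],"claw": 2},{"angular": [0,0,0],"xyz": [-0.14,0,0.27],"claw": 2},{"angular": [0,0,0],"xyz": [-0.09,0,0.18],"claw": 2},{"angular": [0,0,0],"xyz": [-0.09,0,0.18],"claw": 2},{"angular": [0,0,0],"xyz": [0,0,0],"claw": 2},{"angular": [0,0,0],"xyz": [0,0,0],"claw": 2}])

```text
t: 18.9
eef_pos: [0.4948, -0.2998, 0.0535]
ee_rot: [-3.138, -0.456, 3.033]
force: [0.3, -0.3, -4.8]
width: 0.0298
gripper_force: 40.0
```

servo_tool(targets=[{"angular": [0,0,0],"xyz": [-0.09,0,0.18],"claw": 2},{"angular": [0,0,0],"xyz": [-0.09,0,0.18],"claw": 2},{"angular": [0,0,0],"xyz": [0,0,0],"claw": 2}])

```text
t: 19.2
eef_pos: [0.4947, -0.2997, 0.0492]
ee_rot: [-3.138, -0.457, 3.033]
force: [-0.5, 0.0, -4.1]
width: 0.0301
gripper_force: 40.0
```

servo_tool(targets=[{"angular": [0,0,0],"xyz": [-0.07,0,0.13],"claw": 2},{"angular": [0,0,0],"xyz": [-0.07,0,0.13],"claw": 2},{"angular": [0,0,0],"xyz": [0,0,0],"claw": 2}])

```text
t: 19.5
eef_pos: [0.4949, -0.2999, 0.0482]
ee_rot: [-3.137, -0.457, 3.034]
force: [-1.7, 2.2, 7.5]
width: 0.0295
gripper_force: 40.0
```

Contact shows as +11 N. I'll release gently and retreat along the tool axis.

servo_tool(targets=[{"angular": [0,0,0],"xyz": [0,0,0],"claw": 2},{"angular": [0,0,0],"xyz": [0,0,0],"claw": 2},{"angular": [0,0,0],"xyz": [0,0,0],"claw": 3.2},{"angular": [0,0,0],"xyz": [0,0,0],"claw": 4},{"angular": [0,0,0],"xyz": [0,0,0],"claw": 6},{"angular": [0,0,0],"xyz": [0,0,0],"claw": 6},{"angular": [0,0,0],"xyz": [0,0,0],"claw": 6},{"angular": [0,0,0],"xyz": [0,0,-1],"claw": 6},{"angular": [0,0,0],"xyz": [0,0,-2],"claw": 6},{"angular": [0,0,0],"xyz": [0,0,-3],"claw": 6},{"angular": [0,0,0],"xyz": [0,0,-3],"claw": 6},{"angular": [0,0,0],"xyz": [0,0,-3],"claw": 6},{"angular": [0,0,0],"xyz": [2,0,-3],"claw": 6},{"angular": [0,0,0],"xyz": [0,0,0],"claw": 6},{"angular": [0,0,0],"xyz": [0,0,0],"claw": 6}], force=5)

```text
t: 21.0
eef_pos: [0.5435, -0.3045, 0.1916]
ee_rot: [-3.137, -0.453, 3.033]
force: [-0.3, 0.8, -0.8]
width: 0.0601
gripper_force: 0.0
```

Run:
```python
from station import viewer,monitor
import cv2,numpy as np
h=viewer.grab_frame("scene")["color"];s=viewer.grab_frame("side")["color"]
cv2.imwrite("pics/t2.png",np.hstack([cv2.resize(h[100:240,210:350],(400,400)),cv2.resize(s[150:270,345:465],(400,400))]))
s=monitor.get_state();print(s["t"],s["force"],s["eef_pos"])
```

```text
21.1 [ 0.17267206  1.07533632 -0.59208484] [ 0.54249941 -0.30420349  0.18974881]
```

View pics/t2.png

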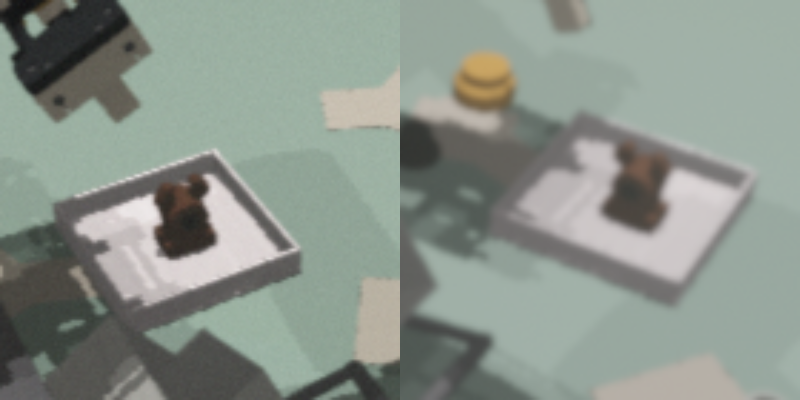

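The knuckle stands upright near the tray centre and the gripper is clear. I'm handing the job in.

```bash
python3 -c "
from station import order; print(order.job_done())"
```

```text
the job is handed in; nothing more can be done
None
```

The bin was tilted fully forward, the claw knuckle was lifted out and set down standing upright near the centre of the square tray with the gripper clear of it, and the job was handed in at about 21 s; no verdict came back.

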